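Make up a ferrule kit from the counter

TASK

Make up the ferrule kit: stand the four open crimp ferrules from the counter upright in the tray's wells, the smallest in the smallest well, the two medium ones in the two medium wells (either way round) and the largest in the largest well. The brass coupler and the steel blanking plug, which are closed on top, do not belong to the kit: leave them standing where they are.

Things in the scene. Friction and masses are not known exactly. Their poses are not given: they have to be found in the camera images.
- small_ferrule: Smallest crimp ferrule to be gathered: plain round steel-grey sleeve standing upright, 25 mm in diameter, 34 mm tall, open hole in the top; grip it across the barrel from above, in any direction, near the top. Origin at the centre of its underside, z up along its axis.
- medium_ferrule_a: First of two alike medium-size crimp ferrule to be gathered: plain round steel-grey sleeve standing upright, 32 mm in diameter, 45 mm tall, open hole in the top; grip it across the barrel from above, in any direction, near the top. Origin at the centre of its underside, z up along its axis. The two medium ferrules are interchangeable.
- medium_ferrule_b: Second medium-size crimp ferrule to be gathered: plain round steel-grey sleeve standing upright, 32 mm in diameter, 45 mm tall, open hole in the top; grip it across the barrel from above, in any direction, near the top. Origin at the centre of its underside, z up along its axis.
- large_ferrule: Largest crimp ferrule to be gathered: plain round steel-grey sleeve standing upright, 38 mm in diameter, 52 mm tall, open hole in the top; grip it across the barrel from above, in any direction, near the top. Origin at the centre of its underside, z up along its axis.
- well_small: The smallest well: fixed white plate 63.5 x 63.5 x 10 mm with a round hole 40 mm wide, one of four plates edge to edge in one row (order changes), 64 mm apart, in a fixed black tray 74 x 264 mm, rim 16 mm above the counter. Origin: hole centre, on the tray's inner floor 4 mm above the counter, where the ferrule's foot rests; z up, y along the row, x across it (no neighbours).
- well_medium_a: First of two alike medium-size well: fixed white plate 63.5 x 63.5 x 10 mm with a round hole 48 mm wide, one of four plates edge to edge in one row (order changes), 64 mm apart, in a fixed black tray 74 x 264 mm, rim 16 mm above the counter. Origin: hole centre, on the tray's inner floor 4 mm above the counter, where the ferrule's foot rests; z up, y along the row, x across it (no neighbours).
- well_medium_b: Second medium-size well: fixed white plate 63.5 x 63.5 x 10 mm with a round hole 48 mm wide, one of four plates edge to edge in one row (order changes), 64 mm apart, in a fixed black tray 74 x 264 mm, rim 16 mm above the counter. Origin: hole centre, on the tray's inner floor 4 mm above the counter, where the ferrule's foot rests; z up, y along the row, x across it (no neighbours).
- well_large: The largest well: fixed white plate 63.5 x 63.5 x 10 mm with a round hole 56 mm wide, one of four plates edge to edge in one row (order changes), 64 mm apart, in a fixed black tray 74 x 264 mm, rim 16 mm above the counter. Origin: hole centre, on the tray's inner floor 4 mm above the counter, where the ferrule's foot rests; z up, y along the row, x across it (no neighbours).
- coupler: Look-alike to leave: quick coupler, brass, standing upright, 34 mm in diameter, 52 mm tall, with a hexagon section and a closed, narrower top. Origin at the centre of its underside, z up along its axis.
- plug: Look-alike to leave: blanking plug, steel, round body 32 mm in diameter, 45 mm tall over all, closed on top with a 25 mm hexagon head. Origin at the centre of its underside, z up along its axis. All stand mixed, 60 mm or more centre to centre, with a nut and a tape roll (14 mm high or less, fixed) among them.
Not all that is in view belongs to the job. What is shaped like the large_ferrule but pink is not meant. What is shaped like the medium_ferrule_b but turquoise is not meant.

How it is judged:
At the end, for the whole second after the job is handed in: Each ferrule stands in a well of its own size (mediums either way round): within 13 mm of the hole's centre, foot within 5 mm of the tray floor, upright within 0.12 rad, at rest. Coupler and plug stand upright, at rest, within 25 mm of where they started (horizontal distance between small_ferrule and well_small below 0.013 m and z of small_ferrule in the frame of well_small between -0.004 and 0.005 m and horizontal distance between large_ferrule and well_large below 0.013 m and z of large_ferrule in the frame of well_large between -0.004 and 0.005 m and (((horizontal distance between medium_ferrule_a and well_medium_a below 0.013 m and z of medium_ferrule_a in the frame of well_medium_a between -0.004 and 0.005 m) and (horizontal distance between medium_ferrule_b and well_medium_b below 0.013 m and z of medium_ferrule_b in the frame of well_medium_b between -0.004 and 0.005 m)) or ((horizontal distance between medium_ferrule_a and well_medium_b below 0.013 m and z of medium_ferrule_a in the frame of well_medium_b between -0.004 and 0.005 m) and (horizontal distance between medium_ferrule_b and well_medium_a below 0.013 m and z of medium_ferrule_b in the frame of well_medium_a between -0.004 and 0.005 m))) and angle between each of small_ferrule, medium_ferrule_a, medium_ferrule_b, large_ferrule, coupler, plug's own z axis and vertical below 0.12 rad and linear speed of each of small_ferrule, medium_ferrule_a, medium_ferrule_b, large_ferrule, coupler, plug below 0.02 m/s and distance of each of coupler, plug from where it was at the start of the episode below 0.025 m); the robot touches nothing.
It fails at once if the coupler is carried off or knocked over (distance of coupler from where it was at the start of the episode above 0.04 m or angle between coupler's own z axis and vertical above 0.5 rad).
It fails at once if the plug is carried off or knocked over (distance of plug from where it was at the start of the episode above 0.04 m or angle between plug's own z axis and vertical above 0.5 rad).
It also fails if it takes over 112 s, if anything falls off the work surface, if the arm or the gripper's body presses on something with over 40 N, if the wrist force passes 120 N, or if a joint passes its speed limit or range.

ROBOT

A 6-joint arm with a two-finger parallel gripper is mounted at the origin on a cart in front of the work surface, level with it; the furniture and walls round the work are solid. World frame = base frame: x ahead of the robot, y to its left, z up, the work surface at z = 0. Lengths are in m, angles in rad, forces in N, time in s.
With the tool pointing down it reaches from about 0.325 to 0.775 m from the base axis. Payload 5.5 kg.
Tool frame: the origin (TCP) lies between the finger pads; the fingertips stand bot.finger_overhang ahead of it and the grasp point (between the pads) lies 2 mm behind it (bot.finger_overhang is the distance from the TCP to the fingertips, in m); z points along the fingers, y is the line along which they close (so a half turn about z gives the same grasp; the last joint's range is limited). The gripper opens to 85 mm and grips with 20 to 120 N. Pads are 22 mm wide; open, the fingers measure 114 mm over their backs; the gripper's body (76 mm by 85 mm) begins 54 mm behind the grasp point. The pads swing forward as they close: fully open they stand 13 mm farther back than shut.
Start: joints at [1.134, 0.091, 1.231, -0, 1.82, -0.057], TCP at [0.222, 0.557, 0.248] pointing down, gripper open.
Joint ranges: [-2.87, 2.87], [-0.86, 2.18], [0.17, 2.46], [-1.51, 4.65], [0.06, 2.69], [-2.65, 2.65]. Speed limits (rad/s): [2.57, 2.57, 3.01, 3.14, 3.14, 3.14].

INTERFACE

Orientations are given as a unit quaternion [x, y, z, w].
In Python, from cell import bot gives the robot as it stands. The module is installed in compiled form; this text tells all that it offers.
- The arm moves only by the shell command python3 -m creep 'ROWS' [FORCE]. ROWS is a JSON object whose one key "deltas" holds a list of rows, each a list of 7 numbers: the shift along the tool's x, y, z in m, then the turn, a rotation vector about the tool's x, y, z in rad, then the closure, from 0 (fully open) to 1 (shut). A call has 1 to 12 rows; each row shifts and turns the commanded pose from where the row before left it, along the tool's axes as they then stand; what a row does not reach is not made up. A row lasts 1/8 s, in which the tool goes at most 62.5 mm and 10.7 degrees, less where a joint would pass 70% of its speed; a pose out of reach is approached as far as the arm can. A call is refused whole if a number of a shift passes 0.0625 or a number of a turn 0.188, either way. A call with a gripper value outside its range is refused whole. The fingers move at their own pace and stop on an object; FORCE is the grip in N (left out, the last holds). Time passes only in rows, so rows that do not move let the fingers close. It gives the time, the measured TCP pose, the force, the opening and the grip force at its end, in the units of the state.
- bot.sense(): the state, without advancing time (a new reading comes with each control period).
- bot.read_camera(name): name is "side" or "top"; returns the picture (400x640x3 uint8, red, green, blue); there is no depth.
- bot.camera_params(name): a dict with "fx", "fy", "cx", "cy" (pixels), "D" ([k1, k2, p1, p2, k3] as OpenCV has them; the pictures are not rectified), "cam_to_world" (4x4, takes a point from camera to world coordinates). Camera axes: x right, y down, z forward; pixel columns grow to the right and rows downward; lengths in m; the calibration is good to about 2 mm. A picture is of the moment at which its call begins. camera_params takes no time and is no camera call.
- bot.hand_in(): hands the job in; it is judged then, once.
The state is a dict: "time": time; "joint_positions": joint angles; "joint_vel": joint speeds; "effort": joint torques, N m; "eef_pos": TCP position; "eef_rot": TCP orientation; "force": force on the tool from outside, world axes, zero at the start; "moment": the same for the moment, N m; "finger_gap": opening from 0.0 (shut) to 1.0 (fully open); "grip_force": force on a finger pad.
Only numpy, scipy, OpenCV 4.12 (cv2) and the standard library are available. Lean on these libraries where they do the work, as an engineer would, in place of code of your own. Each camera call takes 0.05 s, during which the arm holds its last target. There are 200 camera calls.

## Working session

There is one attempt and no reset: what is moved stays moved. The work goes in short steps, Python scripts to look and compute and a shell command to move; the robot and the scene stay as the last step left them, time stands still between calls to the robot, and variables do not carry over. Pictures are saved under pics/ and viewed, at most 14 in all, crops included, and the job is handed in when it is done.

```bash
mkdir -p pics
python3 - <<'E'
from cell import bot
import cv2,numpy as np
for n in("top","side"):
    im=bot.read_camera(n);cv2.imwrite(f"pics/{n}0.png",im[:,:,::-1])
    p=bot.camera_params(n);print(n,{k:np.round(v,4).tolist() for k,v in p.items()})
s=bot.sense();print(s["time"],s["eef_pos"],s["eef_rot"],s["finger_gap"],bot.finger_overhang)
E
```

```text
top {'fx': 494.5286, 'fy': 494.5286, 'cx': 317.7086, 'cy': 197.7199, 'D': [-0.1268, 0.0, 0.0, 0.0, 0.0], 'cam_to_world': [[0.0282, -0.9975, 0.0643, 0.4742], [-0.9993, -0.0298, -0.0246, 0.0324], [0.0264, -0.0635, -0.9976, 1.3791], [0.0, 0.0, 0.0, 1.0]]}
side {'fx': 429.5609, 'fy': 429.5609, 'cx': 321.847, 'cy': 198.12, 'D': [-0.0368, 0.0, 0.0, 0.0, 0.0], 'cam_to_world': [[-0.9989, -0.0388, 0.0264, 0.5337], [-0.0399, 0.4088, -0.9117, 0.9157], [0.0246, -0.9118, -0.4099, 0.4509], [0.0, 0.0, 0.0, 1.0]]}
0.1 [0.22232876 0.5570515  0.24725234] [ 1.88752501e-01  9.82024292e-01 -8.54869663e-04 -2.27806624e-04] 1.0016951619846532 0.017
```

View pics/top0.png

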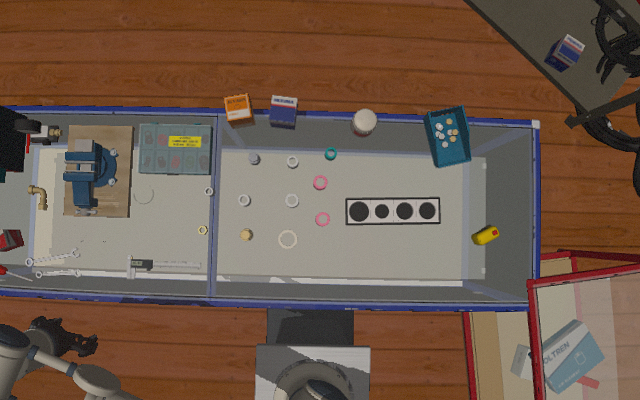

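View pics/side0.png

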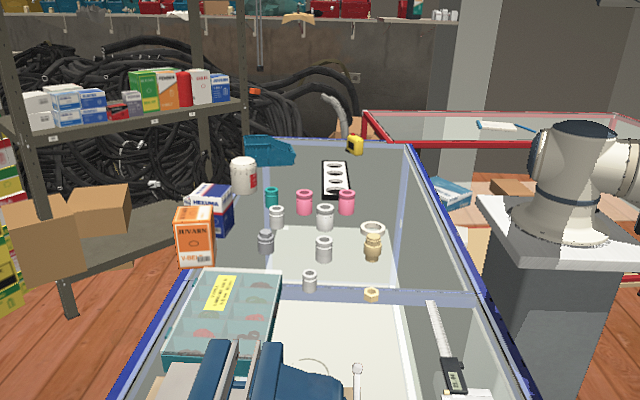

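Run:
```python
import cv2
a=cv2.imread("pics/top0.png")[140:260,185:345];cv2.imwrite("pics/c1.png",cv2.resize(a,None,fx=5,fy=5,interpolation=2))
a=cv2.imread("pics/side0.png")[170:320,220:420];cv2.imwrite("pics/c2.png",cv2.resize(a,None,fx=4,fy=4,interpolation=2))
```

```text
(no output)
```

View pics/c1.png

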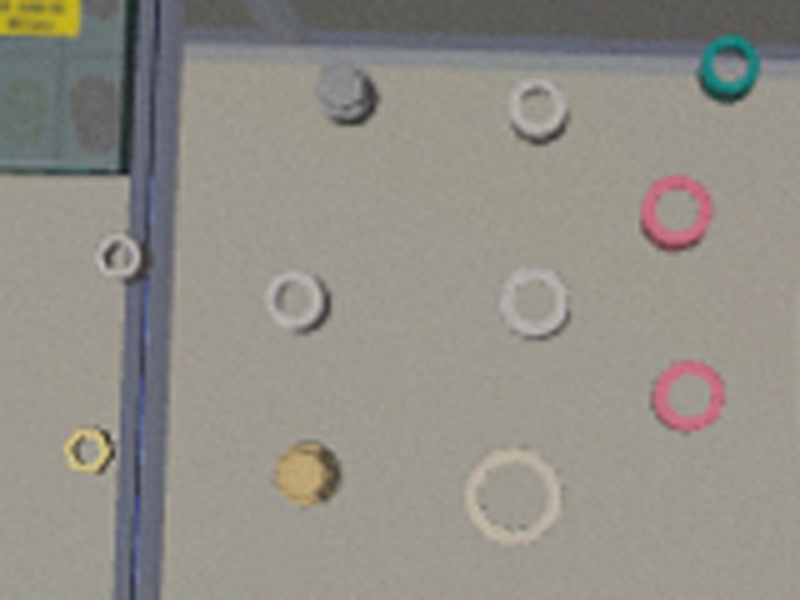

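View pics/c2.png

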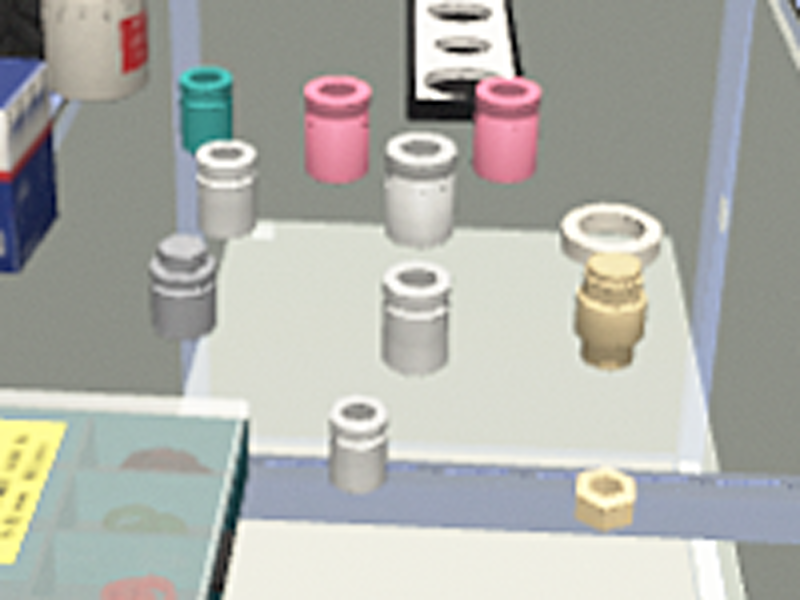

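Top view: the candidates are open grey rings at (209,191) 9 px, (244,200) 12 px, (292,161) 12 px and (292,200) 14 px. These are the small, medium, medium and large ferrules. Rejected: pink rings (320,182) and (322,219), teal ring (331,154), closed plug (254,158), brass coupler (246,234), hex nut (203,230) and tape roll (288,239). The crops confirm the choice. The holes in the tray, left to right, are large (358,211), small (382,211), medium (404,211) and medium (427,211).

```bash
cat > h.py <<'E'
import cv2,numpy as np
from cell import bot
def ray(n,uv):
    p=bot.camera_params(n);K=np.array([[p["fx"],0,p["cx"]],[0,p["fy"],p["cy"]],[0,0,1]])
    q=cv2.undistortPoints(np.array([[uv]],float),K,np.array(p["D"]))[0,0];T=np.array(p["cam_to_world"])
    return T[:3,3],T[:3,:3]@np.array([q[0],q[1],1])
def plane(n,uv,z):
    o,d=ray(n,uv);return o+d*(z-o[2])/d[2]
def two(uvt,uvs):
    (a,d),(b,e)=ray("top",uvt),ray("side",uvs);s=np.linalg.lstsq(np.c_[d,-e],b-a,rcond=None)[0]
    p,q=a+d*s[0],b+e*s[1];return (p+q)/2,np.linalg.norm(p-q)
def blob(img,mask,c,r,zoom=4):
    x0,y0=int(c[0])-r,int(c[1])-r
    m=mask[y0:y0+2*r,x0:x0+2*r].astype(np.uint8)*255
    cs=max(cv2.findContours(m,cv2.RETR_EXTERNAL,cv2.CHAIN_APPROX_NONE)[0],key=cv2.contourArea)
    (x,y),d=cv2.minEnclosingCircle(cs);h=cv2.boundingRect(cs)
    return (x0+h[0]+(h[2]-1)/2,y0+h[1]+(h[3]-1)/2),h[2:]
E
python3 - <<'E'
from h import *
t=cv2.imread("pics/top0.png").astype(int);g=t.mean(2);print("bg",g[215,265],"ring",g[195:206,285:300].max())
for n,c,z,w in [("small",(209,191),.034,.025),("medA",(244.5,200),.045,.032),("medB",(292.5,161.5),.045,.032),("large",(292,200),.052,.038)]:
    m=g>180; 
    try:
        b,s=blob(t,m,c,12);P=plane("top",b,z);print(n,b,s,P.round(4),"mm",np.array(s)*(1.379-z)/.4945)
    except ValueError: print(n,"none")
for c in [(358.5,211),(382,211),(404.5,211),(427.5,211)]:
    b,s=blob(t,g<100,c,11);P=plane("top",b,.014);print("hole",b,s,P.round(4),np.array(s)*1.365/.4945)
# two-view rims (side crop /4 + offset)
for n,a,b in [("small",(209,191),(309.5,273.5)),("medA",(244.5,200),(324,239.5)),("medB",(292.5,161.5),(276.5,208.5)),("large",(292,200),(325,206.5))]: print(n,two(a,b))
E
```

```text
bg 151.66666666666666 ring 178.0
small (205.0, 193.0) (1, 1) [0.5646 0.3073 0.034 ] mm [2.71991911 2.71991911]
medA (248.0, 199.5) (1, 2) [0.5497 0.1876 0.045 ] mm [2.69767442 5.39534884]
medB none
large none
hole (358.5, 211.5) (20, 20) [ 0.5273 -0.1153  0.014 ] [55.20728008 55.20728008]
hole (381.5, 210.5) (14, 14) [ 0.5319 -0.1794  0.014 ] [38.64509606 38.64509606]
hole (404.0, 211.0) (17, 17) [ 0.5323 -0.2426  0.014 ] [46.92618807 46.92618807]
hole (426.5, 210.0) (16, 17) [ 0.5369 -0.3064  0.014 ] [44.16582406 46.92618807]
small (array([0.56995329, 0.29730259, 0.03008352]), np.float64(0.0013836254232656511))
medA (array([0.54822321, 0.19752088, 0.04126432]), np.float64(0.0001294842995140156))
medB (array([0.65696679, 0.07088882, 0.04189809]), np.float64(0.00019764340496578704))
large (array([0.5511921 , 0.06867203, 0.05033994]), np.float64(0.0008280401218067855))
```

```bash
python3 - <<'E'
from h import *
for n,c,z in [("small",(208.6,191),.034),("medA",(244.2,199.8),.045),("medB",(292.4,161.2),.045),("large",(291.6,199.6),.052)]: print(n,plane("top",c,z).round(4))
E
python3 -m creep '{"deltas":[[0,0,0,0,0,0.17,0.4],[0,0,0,0,0,0.17,0.4],[0,0,0,0,0,0.17,0.4],[0,0,0,0,0,0.17,0.4],[0,0,0,0,0,0.17,0.4],[0,0,0,0,0,0.17,0.4],[0,0,0,0,0,0.17,0.4],[0,0,0,0,0,0,0.4]]}' 40
```

```text
small [0.5703 0.2976 0.034 ]
medA [0.5486 0.1979 0.045 ]
medB [0.6575 0.0711 0.045 ]
large [0.5526 0.0697 0.052 ]
time: 1.1
eef_pos: [0.2224, 0.5572, 0.2477]
eef_rot: [0.706, 0.708, -0.0, 0.0]
force: [-0.5, -0.1, 0.6]
finger_gap: 0.597
grip_force: 0.0
```

```bash
python3 -m creep '{"deltas":[[-0.026,0.0348,0,0,0,0,0.4],[-0.026,0.0348,0,0,0,0,0.4],[-0.026,0.0348,0,0,0,0,0.4],[-0.026,0.0348,0,0,0,0,0.4],[-0.026,0.0348,0,0,0,0,0.4],[-0.026,0.0348,0,0,0,0,0.4],[-0.026,0.0348,0,0,0,0,0.4],[-0.026,0.0348,0,0,0,0,0.4],[-0.026,0.0348,0,0,0,0,0.4],[-0.026,0.0348,0,0,0,0,0.4],[0,0,0,0,0,0,0.4],[0,0,0,0,0,0,0.4]]}'
```

```text
time: 2.6
eef_pos: [0.5704, 0.2978, 0.2479]
eef_rot: [0.706, 0.708, -0.0, -0.0]
force: [0.8, 0.1, -1.0]
finger_gap: 0.601
grip_force: 0.0
```

```bash
python3 -m creep '{"deltas":[[0,0,0.04,0,0,0,0.4],[0,0,0.04,0,0,0,0.4],[0,0,0.04,0,0,0,0.4],[0,0,0.04,0,0,0,0.4],[0,0,0.03,0,0,0,0.4],[0,0,0.019,0,0,0,0.4],[0,0,0.01,0,0,0,0.4],[0,0,0,0,0,0,0.4],[0,0,0,0,0,0,0.4]]}' && python3 -m creep '{"deltas":[[0,0,0,0,0,0,0.6],[0,0,0,0,0,0,0.8],[0,0,0,0,0,0,0.9],[0,0,0,0,0,0,0.9],[0,0,0,0,0,0,0.9],[0,0,0,0,0,0,0.9]]}' 40
```

```text
time: 3.72
eef_pos: [0.5715, 0.2981, 0.031]
eef_rot: [0.707, 0.708, 0.001, 0.0]
force: [0.3, -0.2, -0.4]
finger_gap: 0.599
grip_force: 0.0
time: 4.47
eef_pos: [0.5713, 0.2978, 0.0305]
eef_rot: [0.707, 0.707, 0.001, 0.0]
force: [0.1, -0.9, 5.8]
finger_gap: 0.276
grip_force: 39.5
```

Run:
```python
from h import *
a=bot.read_camera("side")[:,:,::-1][150:300,220:420];cv2.imwrite("pics/g1.png",cv2.resize(a,None,fx=4,fy=4,interpolation=2))
```

```text
(no output)
```

View pics/g1.png

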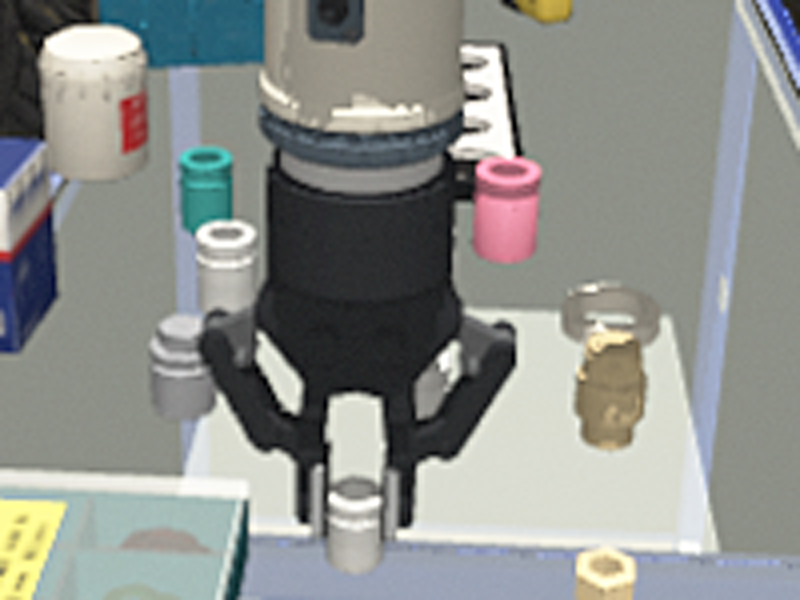

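The side crop shows the small ferrule gripped upright at (355,520), with an opening of about 24 mm, which fits its 25 mm diameter. Next I lift it and carry it to the small well.

```bash
python3 -m creep '{"deltas":[[0,0,-0.03,0,0,0,0.9],[0,0,-0.04,0,0,0,0.9],[0,0,-0.04,0,0,0,0.9],[-0.01,0,-0.01,0,0,0,0.9],[-0.027,-0.004,0,0,0,0,0.9],[-0.04,-0.004,0,0,0,0,0.9],[-0.04,-0.004,0,0,0,0,0.9],[-0.04,-0.004,0,0,0,0,0.9],[-0.04,-0.004,0,0,0,0,0.9],[-0.04,-0.004,0,0,0,0,0.9],[-0.04,-0.004,0,0,0,0,0.9],[-0.04,-0.004,0,0,0,0,0.9]]}' && python3 -m creep '{"deltas":[[-0.04,-0.004,0,0,0,0,0.9],[-0.04,-0.004,0,0,0,0,0.9],[-0.04,-0.004,0,0,0,0,0.9],[-0.03,0,0,0,0,0,0.9],[-0.01,0,0,0,0,0,0.9],[0,0,0,0,0,0,0.9],[0,0,0,0,0,0,0.9]]}'
```

```text
time: 6.02
eef_pos: [0.5378, -0.0212, 0.1469]
eef_rot: [0.707, 0.707, -0.001, -0.001]
force: [0.9, 0.4, -1.6]
finger_gap: 0.276
grip_force: 39.3
time: 6.9
eef_pos: [0.5271, -0.1785, 0.1488]
eef_rot: [0.706, 0.708, 0.0, -0.0]
force: [0.1, -0.6, -1.0]
finger_gap: 0.273
grip_force: 39.3
```

```bash
python3 -m creep '{"deltas":[[-0.001,0.004,0.02,0,0,0,0.9],[0,0,0.03,0,0,0,0.9],[0,0,0.02,0,0,0,0.9],[0,0,0.015,0,0,0,0.9],[0,0,0.01,0,0,0,0.9],[0,0,0.01,0,0,0,0.9],[0,0,0.006,0,0,0,0.9],[0,0,0,0,0,0,0.9],[0,0,0,0,0,0,0.9]]}'
python3 - <<'E'
from h import *
a=bot.read_camera("side")[:,:,::-1][110:235,260:420];cv2.imwrite("pics/p1.png",cv2.resize(a,None,fx=4,fy=4,interpolation=2))
E
```

```text
time: 8.02
eef_pos: [0.5315, -0.1806, 0.0389]
eef_rot: [0.707, 0.707, 0.0, 0.0]
force: [-0.4, -0.8, -0.5]
finger_gap: 0.277
grip_force: 39.3
```

View pics/p1.png

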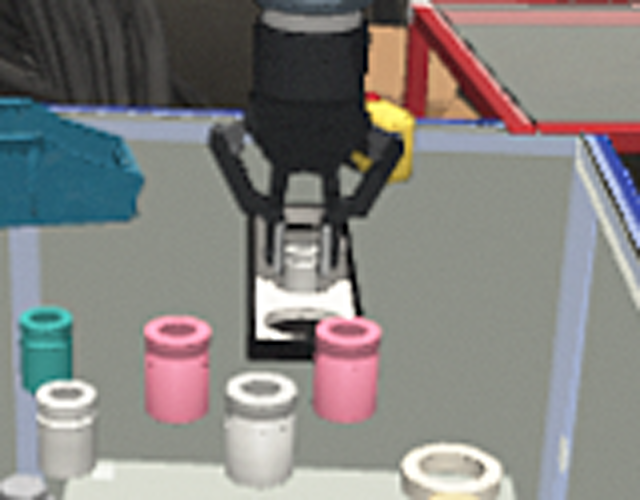

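The small ferrule is inside its hole at (300,265) in the crop, with no contact force. I lower it a little further, release it and lift.

```bash
python3 -m creep '{"deltas":[[0,0,0.0035,0,0,0,0.9],[0,0,0,0,0,0,0.9],[0,0,0,0,0,0,0.8],[0,0,0,0,0,0,0.65],[0,0,0,0,0,0,0.5],[0,0,0,0,0,0,0.45],[0,0,0,0,0,0,0.45],[0,0,-0.02,0,0,0,0.45],[0,0,-0.04,0,0,0,0.4],[0,0,-0.04,0,0,0,0.35],[0,0,-0.02,0,0,0,0.35],[0,0,0,0,0,0,0.35]]}'
```

```text
time: 9.57
eef_pos: [0.532, -0.1808, 0.1571]
eef_rot: [0.707, 0.707, 0.001, 0.002]
force: [0.4, 0.2, -0.5]
finger_gap: 0.652
grip_force: 0.0
```

```bash
python3 -m creep '{"deltas":[[0.02,0.0017,0,0,0,0,0.35],[0.04,0.0017,0,0,0,0,0.35],[0.04,0.0017,0,0,0,0,0.35],[0.04,0.0017,0,0,0,0,0.35],[0.04,0.0017,0,0,0,0,0.35],[0.04,0.0017,0,0,0,0,0.35],[0.04,0.0017,0,0,0,0,0.35],[0.04,0.0017,0,0,0,0,0.35],[0.04,0.0017,0,0,0,0,0.35],[0.03,0.0017,0,0,0,0,0.35],[0.009,0,0,0,0,0,0.35],[0,0,0,0,0,0,0.35]]}'
```

```text
time: 11.08
eef_pos: [0.5469, 0.199, 0.1533]
eef_rot: [0.706, 0.708, -0.001, -0.001]
force: [-1.2, 0.7, -0.3]
finger_gap: 0.648
grip_force: 0.0
```

```bash
python3 -m creep '{"deltas":[[-0.001,0.0015,0.03,0,0,0,0.35],[0,0,0.04,0,0,0,0.35],[0,0,0.03,0,0,0,0.35],[0,0,0.014,0,0,0,0.35],[0,0,0,0,0,0,0.35],[0,0,0,0,0,0,0.5],[0,0,0,0,0,0,0.65],[0,0,0,0,0,0,0.8],[0,0,0,0,0,0,0.8],[0,0,0,0,0,0,0.8],[0,0,0,0,0,0,0.8]]}' 40; python3 -m creep '{"deltas":[[0,0,-0.03,0,0,0,0.8],[0,0,-0.04,0,0,0,0.8],[0,0,-0.04,0,0,0,0.8],[-0.01,0,-0.01,0,0,0,0.8],[0,0,0,0,0,0,0.8]]}'
```

```text
time: 12.45
eef_pos: [0.5504, 0.1978, 0.043]
eef_rot: [0.707, 0.707, 0.001, 0.001]
force: [-1.2, -0.6, 6.3]
finger_gap: 0.357
grip_force: 39.3
time: 13.08
eef_pos: [0.5495, 0.1869, 0.1608]
eef_rot: [0.707, 0.707, 0.0, 0.0]
force: [-0.1, 0.6, -1.3]
finger_gap: 0.359
grip_force: 39.7
```

```bash
python3 -m creep '{"deltas":[[-0.025,-0.001,0,0,0,0,0.8],[-0.04,-0.001,0,0,0,0,0.8],[-0.04,-0.001,0,0,0,0,0.8],[-0.04,-0.001,0,0,0,0,0.8],[-0.04,-0.001,0,0,0,0,0.8],[-0.04,-0.001,0,0,0,0,0.8],[-0.04,-0.001,0,0,0,0,0.8],[-0.04,-0.001,0,0,0,0,0.8],[-0.04,-0.001,0,0,0,0,0.8],[-0.04,-0.001,0,0,0,0,0.8],[-0.04,-0.001,0,0,0,0,0.8],[-0.04,-0.001,0,0,0,0,0.8]]}' && python3 -m creep '{"deltas":[[-0.02,-0.001,0,0,0,0,0.8],[-0.008,0,0,0,0,0,0.8],[0,0,0,0,0,0,0.8],[0,0,0,0,0,0,0.8]]}'
```

```text
time: 14.58
eef_pos: [0.5367, -0.2783, 0.1576]
eef_rot: [0.707, 0.707, -0.0, -0.002]
force: [0.8, 0.0, -0.1]
finger_gap: 0.359
grip_force: 39.7
time: 15.08
eef_pos: [0.5372, -0.3042, 0.1609]
eef_rot: [0.706, 0.708, 0.0, -0.0]
force: [1.2, 0.2, -1.2]
finger_gap: 0.355
grip_force: 39.7
```

```bash
python3 -m creep '{"deltas":[[-0.002,0,0.02,0,0,0,0.8],[0,0,0.03,0,0,0,0.8],[0,0,0.025,0,0,0,0.8],[0,0,0.015,0,0,0,0.8],[0,0,0.01,0,0,0,0.8],[0,0,0.008,0,0,0,0.8],[0,0,0,0,0,0,0.8],[0,0,0,0,0,0,0.8]]}'
```

```text
time: 16.08
eef_pos: [0.5372, -0.3077, 0.0537]
eef_rot: [0.707, 0.707, 0.0, 0.001]
force: [0.1, -0.3, -0.1]
finger_gap: 0.357
grip_force: 39.7
```

```bash
python3 -m creep '{"deltas":[[0,0,0.005,0,0,0,0.8],[0,0,0,0,0,0,0.8],[0,0,0,0,0,0,0.7],[0,0,0,0,0,0,0.55],[0,0,0,0,0,0,0.4],[0,0,0,0,0,0,0.35],[0,0,0,0,0,0,0.35],[0,0,-0.02,0,0,0,0.35],[0,0,-0.04,0,0,0,0.35],[0,0,-0.04,0,0,0,0.35],[0,0,-0.01,0,0,0,0.35],[0,0,0,0,0,0,0.35]]}'
python3 - <<'E'
from h import *
a=bot.read_camera("side")[:,:,::-1][110:235,260:420];cv2.imwrite("pics/p2.png",cv2.resize(a,None,fx=4,fy=4,interpolation=2))
E
```

```text
time: 17.58
eef_pos: [0.5372, -0.3077, 0.1593]
eef_rot: [0.707, 0.707, 0.0, 0.001]
force: [0.2, 0.6, -0.9]
finger_gap: 0.647
grip_force: 0.0
```

View pics/p2.png

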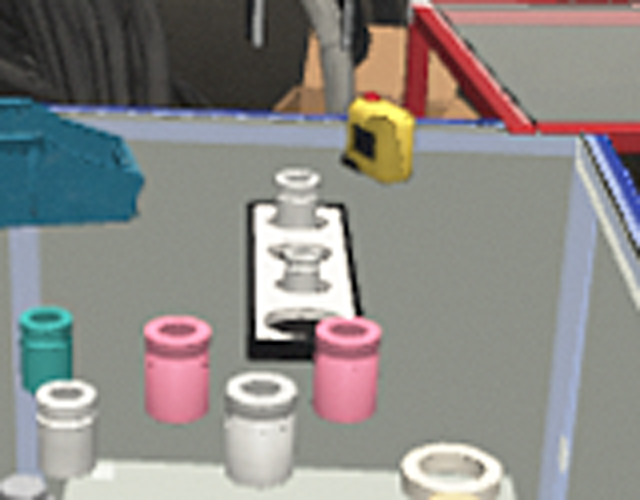

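The crop shows the small ferrule standing at (303,265) and a medium at (298,195). The gripper isn't visible where I'd expect it, so I take the full frame to check.

Run:
```python
from h import *
s=bot.sense();print(s["time"],s["eef_pos"],s["joint_positions"])
cv2.imwrite("pics/t3.png",np.vstack([bot.read_camera("side")[:300,:,::-1],bot.read_camera("top")[100:400,:,::-1]]))
```

```text
17.625 [ 0.53666118 -0.30734971  0.15746203] [-5.75103869e-01  1.41532579e-01  1.33678891e+00 -1.97084503e-05
  1.66362643e+00 -5.76086458e-01]
```

View pics/t3.png

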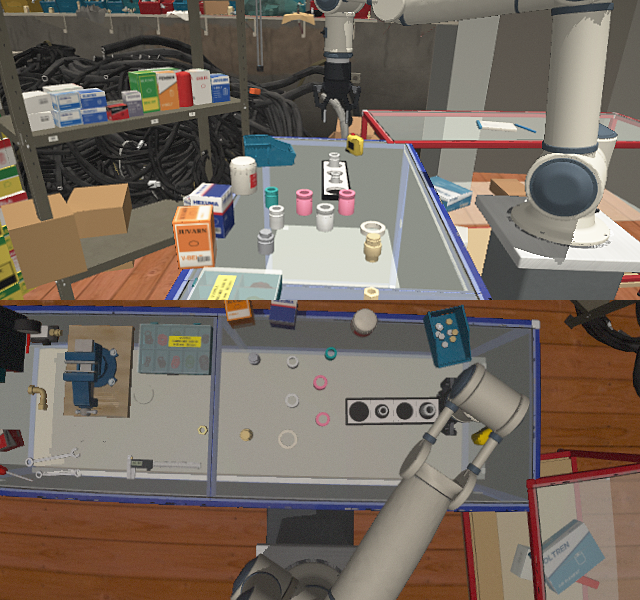

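The gripper was just above the crop. Everything is in order: the plug, coupler and remaining ferrules are in place. Next is the second medium.

```bash
python3 -m creep '{"deltas":[[0.02,0.006,0,0,0,0,0.35],[0.04,0.012,0,0,0,0,0.35],[0.04,0.013,0,0,0,0,0.35],[0.04,0.013,0,0,0,0,0.35],[0.04,0.013,0,0,0,0,0.35],[0.04,0.013,0,0,0,0,0.35],[0.04,0.013,0,0,0,0,0.35],[0.04,0.013,0,0,0,0,0.35],[0.04,0.013,0,0,0,0,0.35],[0.03,0.010,0,0,0,0,0.35],[0.0085,0.0015,0,0,0,0,0.35],[0,0,0,0,0,0,0.35]]}'
```

```text
time: 19.23
eef_pos: [0.6564, 0.0719, 0.157]
eef_rot: [0.706, 0.708, -0.001, -0.0]
force: [0.2, -1.3, 0.9]
finger_gap: 0.647
grip_force: 0.0
```

```bash
python3 -m creep '{"deltas":[[-0.0005,0.0005,0.03,0,0,0,0.35],[0,0,0.04,0,0,0,0.35],[0,0,0.03,0,0,0,0.35],[0,0,0.016,0,0,0,0.35],[0,0,0,0,0,0,0.35],[0,0,0,0,0,0,0.5],[0,0,0,0,0,0,0.65],[0,0,0,0,0,0,0.8],[0,0,0,0,0,0,0.8],[0,0,0,0,0,0,0.8],[0,0,0,0,0,0,0.8]]}' 40; python3 -m creep '{"deltas":[[0,0,-0.03,0,0,0,0.8],[0,0,-0.04,0,0,0,0.8],[0,0,-0.04,0,0,0,0.8],[0,0,-0.01,0,0,0,0.8],[0,0,0,0,0,0,0.8]]}'
```

```text
time: 20.6
eef_pos: [0.6585, 0.0707, 0.0442]
eef_rot: [0.707, 0.707, 0.001, 0.001]
force: [-0.5, -0.4, 6.8]
finger_gap: 0.357
grip_force: 39.5
time: 21.22
eef_pos: [0.6576, 0.0707, 0.1616]
eef_rot: [0.707, 0.707, 0.0, 0.0]
force: [-0.3, 0.8, -0.8]
finger_gap: 0.355
grip_force: 39.8
```

```bash
python3 -m creep '{"deltas":[[-0.02,-0.008,0,0,0,0,0.8],[-0.04,-0.015,0,0,0,0,0.8],[-0.04,-0.016,0,0,0,0,0.8],[-0.04,-0.016,0,0,0,0,0.8],[-0.04,-0.016,0,0,0,0,0.8],[-0.04,-0.016,0,0,0,0,0.8],[-0.04,-0.016,0,0,0,0,0.8],[-0.03,-0.012,0,0,0,0,0.8],[-0.02,-0.007,0,0,0,0,0.8],[-0.0033,0,0,0,0,0,0.8],[0,0,0,0,0,0,0.8],[0,0,0,0,0,0,0.8]]}'; python3 -m creep '{"deltas":[[0,0,0.02,0,0,0,0.8],[0,0,0.03,0,0,0,0.8],[0,0,0.02,0,0,0,0.8],[0,0,0.005,0,0,0,0.8],[0,0,0,0,0,0,0.8]]}'
```

```text
time: 22.72
eef_pos: [0.5362, -0.2417, 0.1616]
eef_rot: [0.706, 0.708, 0.0, -0.0]
force: [-0.4, 0.2, -0.5]
finger_gap: 0.353
grip_force: 39.8
time: 23.35
eef_pos: [0.5358, -0.2426, 0.0868]
eef_rot: [0.707, 0.708, 0.0, -0.0]
force: [-0.8, -0.1, -1.1]
finger_gap: 0.354
grip_force: 39.8
```

```bash
python3 -m creep '{"deltas":[[0,-0.0015,0.015,0,0,0,0.8],[0,0,0.01,0,0,0,0.8],[0,0,0.008,0,0,0,0.8],[0,0,0.0045,0,0,0,0.8],[0,0,0,0,0,0,0.8],[0,0,0,0,0,0,0.7],[0,0,0,0,0,0,0.55],[0,0,0,0,0,0,0.4],[0,0,0,0,0,0,0.35],[0,0,0,0,0,0,0.35]]}';python3 -m creep '{"deltas":[[0,0,-0.02,0,0,0,0.3],[0,0,-0.04,0,0,0,0.3],[0,0,-0.04,0,0,0,0.3],[0,0,-0.01,0,0,0,0.3],[0,0,0,0,0,0,0.3]]}'
```

```text
time: 24.6
eef_pos: [0.5343, -0.2428, 0.0494]
eef_rot: [0.707, 0.707, 0.0, 0.0]
force: [-0.2, 0.3, 0.8]
finger_gap: 0.649
grip_force: 0.0
time: 25.22
eef_pos: [0.5346, -0.2429, 0.1607]
eef_rot: [0.707, 0.707, 0.0, 0.001]
force: [0.1, -0.5, 0.6]
finger_gap: 0.7
grip_force: 0.0
```

```bash
python3 -m creep '{"deltas":[[0.02,0.001,0,0,0,0,0.3],[0.04,0.002,0,0,0,0,0.3],[0.04,0.003,0,0,0,0,0.3],[0.04,0.003,0,0,0,0,0.3],[0.04,0.003,0,0,0,0,0.3],[0.04,0.003,0,0,0,0,0.3],[0.04,0.002,0,0,0,0,0.3],[0.03,0.001,0,0,0,0,0.3],[0.02,0,0,0,0,0,0.3],[0.0026,0,0,0,0,0,0.3],[0,0,0,0,0,0,0.3],[0,0,0,0,0,0,0.3]]}'
```

```text
time: 26.72
eef_pos: [0.552, 0.0689, 0.1592]
eef_rot: [0.707, 0.707, -0.0, 0.0]
force: [0.2, 0.2, -1.1]
finger_gap: 0.696
grip_force: 0.0
```

Now I descend to TCP z of about 0.047 and grip.

```bash
python3 -m creep '{"deltas":[[0.0005,0,0.03,0,0,0,0.3],[0,0,0.04,0,0,0,0.3],[0,0,0.03,0,0,0,0.3],[0,0,0.012,0,0,0,0.3],[0,0,0,0,0,0,0.3],[0,0,0,0,0,0,0.45],[0,0,0,0,0,0,0.6],[0,0,0,0,0,0,0.75],[0,0,0,0,0,0,0.75],[0,0,0,0,0,0,0.75],[0,0,0,0,0,0,0.75]]}' 40; python3 -m creep '{"deltas":[[0,0,-0.03,0,0,0,0.75],[0,0,-0.04,0,0,0,0.75],[0,0,-0.04,0,0,0,0.75],[0,0,-0.01,0,0,0,0.75],[0,0,0,0,0,0,0.75]]}'
```

```text
time: 28.1
eef_pos: [0.553, 0.0704, 0.0495]
eef_rot: [0.707, 0.707, 0.001, 0.001]
force: [-1.0, -0.7, 5.5]
finger_gap: 0.43
grip_force: 40.1
time: 28.72
eef_pos: [0.552, 0.0704, 0.167]
eef_rot: [0.707, 0.707, 0.0, 0.0]
force: [1.1, -0.3, -1.4]
finger_gap: 0.428
grip_force: 40.4
```

```bash
python3 -m creep '{"deltas":[[-0.02,-0.0025,0,0,0,0,0.75],[-0.04,-0.005,0,0,0,0,0.75],[-0.04,-0.005,0,0,0,0,0.75],[-0.04,-0.005,0,0,0,0,0.75],[-0.03,-0.004,0,0,0,0,0.75],[-0.0157,-0.002,0,0,0,0,0.75],[0,0,0,0,0,0,0.75],[0,0,0.02,0,0,0,0.75],[0,0,0.03,0,0,0,0.75],[0,0,0.02,0,0,0,0.75],[0,0,0.005,0,0,0,0.75],[0,0,0,0,0,0,0.75]]}'
```

```text
time: 30.22
eef_pos: [0.5287, -0.115, 0.0923]
eef_rot: [0.707, 0.708, -0.0, -0.0]
force: [0.4, 0.1, -0.9]
finger_gap: 0.427
grip_force: 40.4
```

```bash
python3 -m creep '{"deltas":[[0,0,0.015,0,0,0,0.75],[0,0,0.01,0,0,0,0.75],[0,0,0.008,0,0,0,0.75],[0,0,0.005,0,0,0,0.75],[0,0,0,0,0,0,0.75],[0,0,0,0,0,0,0.65],[0,0,0,0,0,0,0.5],[0,0,0,0,0,0,0.35],[0,0,0,0,0,0,0.3],[0,0,0,0,0,0,0.3]]}';python3 -m creep '{"deltas":[[0,0,-0.02,0,0,0,0.3],[0,0,-0.04,0,0,0,0.3],[0,0,-0.04,0,0,0,0.3],[0,-0.04,-0.03,0,0,0,0.3],[0,-0.04,-0.03,0,0,0,0.3],[0,-0.04,0,0,0,0,0.3],[0,0,0,0,0,0,0.3],[0,0,0,0,0,0,0.3]]}'
python3 - <<'E'
from h import *
a=bot.read_camera("side")[140:240,220:420,::-1];b=bot.read_camera("top")[150:250,230:450,::-1]
cv2.imwrite("pics/f.png",np.vstack([cv2.resize(a,(600,300),interpolation=2),cv2.resize(b,(600,273),interpolation=2)]))
E
```

```text
time: 31.48
eef_pos: [0.5287, -0.1153, 0.0544]
eef_rot: [0.707, 0.707, 0.0, 0.0]
force: [-0.3, -0.6, 0.1]
finger_gap: 0.705
grip_force: 0.0
time: 32.48
eef_pos: [0.409, -0.1155, 0.2154]
eef_rot: [0.707, 0.707, 0.001, 0.001]
force: [0.0, -0.6, 0.1]
finger_gap: 0.704
grip_force: 0.0
```

View pics/f.png

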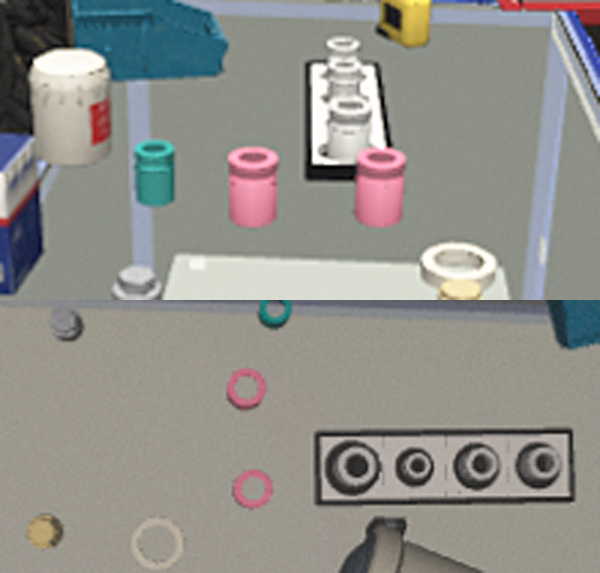

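All four ferrules stand inside their wells in the top view: (355,464), (415,466), (482,464) and (544,463). The plug at (66,323) and the coupler at (45,530) are unmoved, and the arm is clear.

```bash
python3 -c "
from cell import bot
print(bot.hand_in())"
```

```text
the job is handed in; nothing more can be done
None
```

I handed the job in at about 32.5 s on the robot's clock: all four ferrules stand in wells of their own size, and the coupler and plug are where they started; the hand-in returned no verdict.

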